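Re-lock a flap mirror with its kick-down lever

TASK

The flap mirror on the bathroom ledge is locked folded back. Flick its red lock lever up to release it, swing the mirror out to the brass dot on the track, then feel for the notch, which lies somewhere in the next 6 cm of track beyond the dot, push the lever down until it drops fully home in it and let go. Never force the lever's tooth hard against the track, and leave the bottle, the mug and the comb where they are.

Things in the scene. Friction and masses are not known exactly. Their poses are not given: they have to be found in the camera images.
- mirror_hinge (a point): On the vertical hinge axis of the mirror: an upright chrome post (18 mm diameter, 260 mm tall, foot 68 mm across) on the tiled ledge (its top 12 mm above the work surface). This point is 55 mm above the ledge, level with the lever's pivot. The mirror panel (10 mm thick, 70 to 240 mm above the ledge) runs out from this axis, 12 to 147 mm from it.
- mirror (a joint): Angle of the flap mirror about the post, rad: 0 folded back, growing as it swings out towards the robot (anticlockwise from above, range 0 to 1.1). It stays where it is left (about 0.12 N m of friction). With the lever down in the folded-back place a catch block stops it at about 0.07.
- lever (a joint): Angle of the lock lever about its pivot, rad: 0 fully up (sloping up and outward at 0.65 rad over level), growing as it is pressed down, 0.65 fully down (level). It stays where it is left (0.15 N m of friction, about 1.6 N at the tab). Its tooth rests on the track's flat top at about 0.5 and only reaches 0.65 in the notch.
- lever_pivot (a point): Pivot of the lock lever, on the mirror's lower outer corner, 150 mm from the hinge axis, 55 mm above the ledge. Its axis is level and square to the mirror panel, so the lever swings up and down in the mirror's own plane and points straight out, away from the post.
- lever_tab (a point): Centre of the red tab at the lever's end, 95 mm from the pivot (4 mm above the lever's line): 14 mm thick square to the mirror, 30 mm along the lever, 22 mm high, on a chrome arm 9 mm thick. Under the arm, 60 mm from the pivot, a tooth 7 mm wide (along the swing) with a rubber foot (edges rounded 1.5 mm) reaches 25.5 mm below the arm's middle line.
- dot (a point): Brass dot (14 mm across, 8 mm above the ledge) on a dark steel tongue outside the track, 285 mm from the hinge axis. Seen from the hinge axis the notch lies 0.03 to 0.29 rad (6 to 62 mm along the track) beyond the dot's direction, the way the mirror swings out; where in that stretch differs each time.
- track: Chrome arc track on the ledge, 212 mm radius about the hinge axis, 24 mm wide, flat top 38.5 mm above the ledge, one notch 10 mm wide, 24 mm deep, flat for 70 mm either side of it. The tooth clears it with the lever at 0.3 or less. The tooth must not press on it with over 30 N, about 19 N pushed down at the tab. Origin: on the hinge axis at ledge top; y towards the dot.
- bottle: Cobalt blue glass bottle, 60 mm diameter, 155 mm tall, origin at the centre of its underside. Leave alone.
- mug: Stainless steel shaving mug, 76 mm diameter, 85 mm tall with a handle, origin at the centre of its underside. Leave alone.
- comb: Tortoiseshell-brown plastic comb lying flat, 170 x 32 x 6 mm, origin at the middle of its underside. Leave alone.

How it is judged:
By the outcome, as a careful person would: the job done as asked, in the order asked, and still so for the second after the job is handed in, with the robot touching nothing.
It also fails if it takes over 72 s, if anything falls off the work surface, if the arm or the gripper's body presses on something with over 40 N, if the wrist force passes 120 N, or if a joint passes its speed limit or range.

ROBOT

A 6-joint arm with a two-finger parallel gripper is mounted at the origin on the work surface. World frame = base frame: x ahead of the robot, y to its left, z up, the work surface at z = 0. Lengths are in m, angles in rad, forces in N, time in s.
With the tool pointing down it reaches from about 0.275 to 0.975 m from the base axis. Payload 8.4 kg.
Tool frame: the origin (TCP) lies between the finger pads; the fingertips stand 14 mm ahead of it and the grasp point (between the pads) lies 5 mm behind it; x points along the fingers, z is the direction in which the jaws open and shut, and the axes are right-handed (so a half turn about x gives the same grasp; the last joint's range is limited). The gripper opens to 92 mm and grips with 3 to 60 N. Pads are 20 mm wide; open, the fingers measure 128 mm over their backs; the gripper's body (75 mm by 189 mm) begins 69 mm behind the grasp point.
Start: joints at [-1.236, 0.353, 1.633, -0, 1.155, -0.002], TCP at [0.207, -0.59, 0.229] pointing down, gripper open.
Joint ranges: [-2.63, 2.63], [-0.92, 2.1], [0.06, 2.66], [-1.3, 4.44], [0, 2.69], [-3.02, 3.02]. Speed limits (rad/s): [2.22, 2.22, 2.79, 3.14, 3.14, 3.14].

INTERFACE

Orientations are given as a rotation vector (axis times angle).
In Python, from workcell import r gives the robot as it stands.
- The arm moves only by the shell command python3 -m crank 'ROWS' [FORCE]. ROWS is JSON, a list of rows, each a list of 5 numbers: the finger opening in m, from 0 to 0.0919, then the shift along the tool's x, y, z in m, then the turn about the tool's x in rad. In form: [[jaw, dx, dy, dz, spin], ...]. A call has 1 to 10 rows; each row is the pose to reach, as a shift and turn from the pose commanded when the call began, along the tool's axes at that moment; what a row does not reach only later rows make up. A row lasts 1/8 s, in which the tool goes at most 62.5 mm and 10.7 degrees, less where a joint would pass 70% of its speed; a pose out of reach is approached as far as the arm can. A call with a gripper value outside its range is refused whole. The fingers move at their own pace and stop on an object; FORCE is the grip in N (left out, the last holds). Time passes only in rows, so rows that repeat a pose let the fingers close. It gives the time, the measured TCP pose, the force and the opening at its end, in the units of the state.
- r.observe(): the state, without advancing time (a new reading comes with each control period).
- r.capture(name): name is "scene" or "top" or "wrist"; returns the picture (400x640x3 uint8, red, green, blue); there is no depth.
- r.camera_params(name): a dict with "fx", "fy", "cx", "cy" (pixels), "position" and "rotation" of the camera in the world; the wrist camera has in their place "mount" (4x4, takes a point from camera to tool coordinates, whose origin is the TCP and whose axes are the tool frame's). Camera axes: x right, y down, z forward; pixel columns grow to the right and rows downward; lengths in m; the calibration is good to about 2 mm. A picture is of the moment at which its call begins: read the wrist's pose just before it. camera_params takes no time and is no camera call.
- r.sign_off(): hands the job in, once; it reports no verdict.
The state is a dict: "clock": time; "qpos": joint angles; "joint_vel": joint speeds; "tau": joint torques, N m; "ee_pos": TCP position; "eef_rot": TCP orientation; "contact_force": force on the tool from outside, world axes, zero at the start; "ft_torque": the same for the moment, N m; "opening": opening from 0.0 (shut) to 1.0 (fully open).
Only numpy, scipy, OpenCV 4.12 (cv2) and the standard library are available. Lean on these libraries where they do the work, as an engineer would, in place of code of your own. Each camera call takes 0.05 s, during which the arm holds its last target.

## Working session

There is one attempt and no reset: what is moved stays moved. The work goes in short steps, Python scripts to look and compute and a shell command to move; the robot and the scene stay as the last step left them, time stands still between calls to the robot, and variables do not carry over. Pictures are saved under pics/ and viewed, and the job is handed in when it is done.

```bash
mkdir -p pics; ls
python3 - <<'E'
from workcell import r
import cv2
print(r.observe())
for n in ("scene","top"):
    p=r.camera_params(n);print(n,p)
    cv2.imwrite(f"pics/{n}0.png",r.capture(n)[:,:,::-1])
print(r.camera_params("wrist"))
E
```

```text
pics
{'clock': 0.0, 'qpos': array([-1.23642027e+00,  3.53623931e-01,  1.63413731e+00,  4.64797958e-05,
        1.15517045e+00, -2.43025700e-03]), 'joint_vel': array([ 8.52539258e-05,  6.06313319e-04, -9.83318284e-04,  1.99567920e-03,
       -1.82892236e-04,  6.91235455e-04]), 'tau': array([ 3.92814356e-03, -5.93833959e+01, -3.34213114e+01,  6.99304487e-02,
        2.34713248e-02, -1.60609256e-04]), 'ee_pos': array([ 0.20638835, -0.58944175,  0.22787744]), 'eef_rot': array([ 0.95844575,  1.35100694, -0.95710158]), 'contact_force': array([ 0.05588766,  0.31074151, -0.1374431 ]), 'ft_torque': array([-0.01755959,  0.04412436, -0.02746103]), 'opening': 1.0026638958233183}
scene {'fx': 397.9684315094813, 'fy': 397.9684315094813, 'cx': 315.3380828761975, 'cy': 198.02086789000677, 'position': array([ 1.12637908, -0.3585075 ,  0.85013185]), 'rotation': array([-2.22438662, -0.9529999 ,  0.40246659])}
top {'fx': 398.6870075164966, 'fy': 398.6870075164966, 'cx': 313.66695993340477, 'cy': 194.53320586015144, 'position': array([0.47838832, 0.08166361, 1.13150499]), 'rotation': array([-2.1064934 ,  2.16156336, -0.1184468 ])}
{'fx': 304.10094547834984, 'fy': 304.10094547834984, 'cx': 321.3535302242143, 'cy': 203.1736562402177, 'mount': array([[-1.42125695e-04, -2.76761333e-01,  9.60938679e-01,
        -1.56194874e-01],
       [ 4.10436439e-04, -9.60938624e-01, -2.76761257e-01,
         7.84636442e-02],
       [ 9.99999906e-01,  3.55069363e-04,  2.50167006e-04,
        -1.24115149e-03],
       [ 0.00000000e+00,  0.00000000e+00,  0.00000000e+00,
         1.00000000e+00]])}
```

View pics/scene0.png

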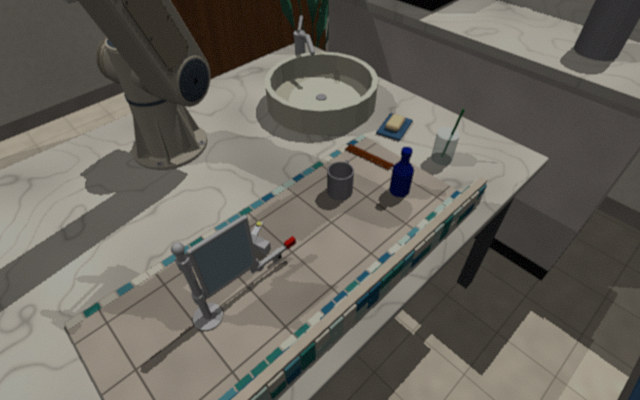

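View pics/top0.png

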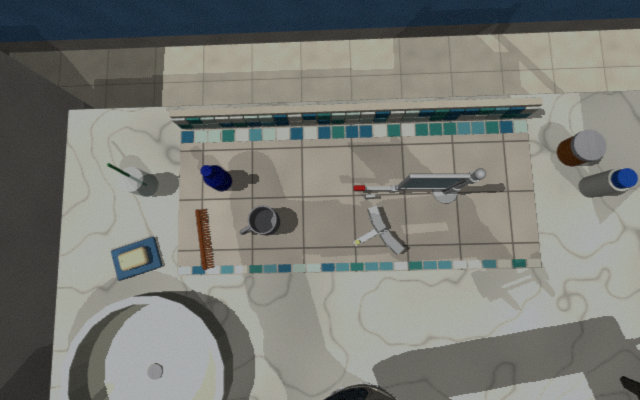

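Run:
```python
import cv2
a=cv2.imread("pics/top0.png")[140:280,330:520]; cv2.imwrite("pics/top0c.png",cv2.resize(a,None,fx=4.2,fy=4.2,interpolation=cv2.INTER_CUBIC))
a=cv2.imread("pics/scene0.png")[200:345,160:320]; cv2.imwrite("pics/scene0c.png",cv2.resize(a,None,fx=4,fy=4,interpolation=cv2.INTER_CUBIC))
```

```text
(no output)
```

View pics/top0c.png

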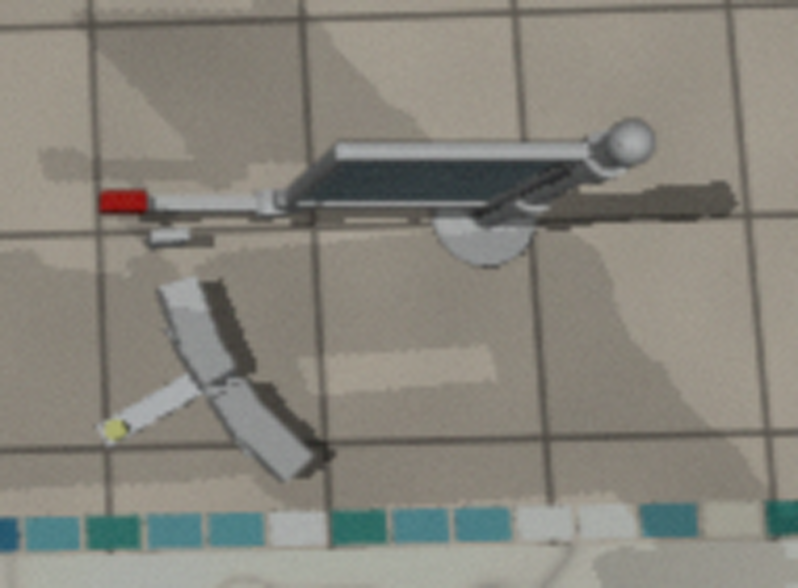

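View pics/scene0c.png

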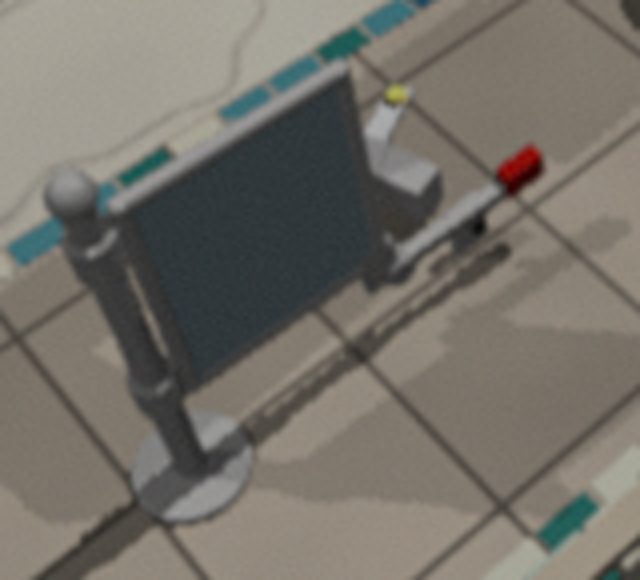

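```bash
cat > h.py <<'E'
import numpy as np, cv2
from scipy.spatial.transform import Rotation as R
from workcell import r
def ray(n,uv,wp=None):
    p=r.camera_params(n); d=np.array([(uv[0]-p['cx'])/p['fx'],(uv[1]-p['cy'])/p['fy'],1.])
    if n=='wrist':
        s=wp or r.observe(); M=p['mount']; Rt=R.from_rotvec(s['eef_rot'])
        return Rt.apply(M[:3,3])+s['ee_pos'], Rt.apply(M[:3,:3]@d)
    return p['position'], R.from_rotvec(p['rotation']).apply(d)
def atz(n,uv,z):
    o,d=ray(n,uv); return o+d*(z-o[2])/d[2]
def proj(n,X):
    p=r.camera_params(n)
    if n=='wrist':
        s=r.observe(); M=p['mount']; Rt=R.from_rotvec(s['eef_rot'])
        c=M[:3,:3].T@(Rt.inv().apply(np.array(X)-s['ee_pos'])-M[:3,3])
    else: c=R.from_rotvec(p['rotation']).inv().apply(np.array(X)-p['position'])
    return np.array([p['fx']*c[0]/c[2]+p['cx'],p['fy']*c[1]/c[2]+p['cy']])
def tri(a,ua,b,ub):
    o1,d1=ray(a,ua);o2,d2=ray(b,ub)
    A=np.stack([d1,-d2],1);t=np.linalg.lstsq(A,o2-o1,rcond=None)[0]
    return (o1+d1*t[0]+o2+d2*t[1])/2, np.linalg.norm(o1+d1*t[0]-o2-d2*t[1])
E
python3 - <<'E'
from h import *
T=lambda x,y:(330+(x+.5)/4.2-.5,140+(y+.5)/4.2-.5)
S=lambda x,y:(160+(x+.5)/4-.5,200+(y+.5)/4-.5)
np.set_printoptions(precision=4,suppress=True)
print('foot',atz('top',T(485,217),.012),atz('scene',S(193,467),.016))
print('ball',tri('top',T(632,142),'scene',S(73,195)))
print('dot',tri('top',T(115,429),'scene',S(396,94)),atz('top',T(115,429),.02))
print('tab',tri('top',T(123,202),'scene',S(521,170)))
for p in [(160,288),(205,278),(290,478),(322,445),(235,375),(210,385),(245,378)]: print('trk',p,atz('top',T(*p),.0505))
E
```

```text
foot [ 0.6366 -0.256   0.012 ] [ 0.6387 -0.2536  0.016 ]
ball (array([ 0.6373, -0.2538,  0.2726]), np.float64(0.002709316536380756))
dot (array([ 0.5017, -0.0031,  0.0188]), np.float64(0.00029337411707965234)) [ 0.5016 -0.0031  0.02  ]
tab (array([ 0.6443, -0.0092,  0.0742]), np.float64(0.0011098502006794421))
trk (160, 288) [ 0.5907 -0.0333  0.0505]
trk (205, 278) [ 0.5965 -0.0625  0.0505]
trk (290, 478) [ 0.4674 -0.1103  0.0505]
trk (322, 445) [ 0.4877 -0.1316  0.0505]
trk (235, 375) [ 0.5335 -0.0788  0.0505]
trk (210, 385) [ 0.5275 -0.0625  0.0505]
trk (245, 378) [ 0.5314 -0.0851  0.0505]
```

```bash
cat >> h.py <<'E'
np.set_printoptions(precision=4,suppress=True)
H=np.array([.6373,-.2538])
def cmd(x,y,z,phi,flip=1):
    """shift in current tool axes + spin to get tool y = flip*e(phi), tool down"""
    s=r.observe();Rt=R.from_rotvec(s['eef_rot']).as_matrix()
    d=Rt.T@(np.array([x,y,z])-s['ee_pos'])
    e=flip*np.array([-np.sin(phi),np.cos(phi),0]); el=Rt.T@e
    print('shift',d,'spin',np.arctan2(el[2],el[1]),'q6',s['qpos'][5])
E
python3 - <<'E'
from h import *
s=r.observe();print(R.from_rotvec(s['eef_rot']).as_matrix())
cmd(.55,-.0,.30,.0,1);cmd(.55,-.0,.30,.0,-1)
E
```

```text
[[-0.0004  0.9438  0.3305]
 [ 0.0012  0.3305 -0.9438]
 [-1.     -0.     -0.0013]]
shift [-0.0715  0.5191 -0.4429] spin -1.233958030402292 q6 -0.002418972272813422
shift [-0.0715  0.5191 -0.4429] spin 1.9076346231875012 q6 -0.002418972272813422
```

```bash
python3 -m crank '[[0.09,-0.06,0.03,-0.03,-0.15],[0.09,-0.12,0.08,-0.07,-0.3],[0.09,-0.13,0.13,-0.11,-0.5],[0.09,-0.13,0.18,-0.15,-0.65],[0.09,-0.13,0.23,-0.19,-0.8],[0.09,-0.13,0.28,-0.23,-1.0],[0.09,-0.13,0.33,-0.28,-1.15],[0.09,-0.1,0.38,-0.32,-1.234],[0.09,-0.06,0.43,-0.36,-1.234],[0.09,0,0.494,-0.399,-1.234]]'
python3 -m crank '[[0.09,0,0,0,0],[0.09,0,0,0,0]]'
python3 - <<'E'
from h import *
s=r.observe();print(s['clock'],s['ee_pos'],s['qpos']);cmd(.54,-.05,.22,0)
E
```

```text
clock: 1.35
ee_pos: [0.4959, -0.1118, 0.2804]
eef_rot: [-0.001, 1.569, 0.0]
contact_force: [0.1, -0.3, -0.5]
opening: 0.98
clock: 1.6
ee_pos: [0.4947, -0.1138, 0.2806]
eef_rot: [-0.001, 1.572, 0.0]
contact_force: [-0.2, -0.6, 0.2]
opening: 0.978
1.6 [ 0.4947 -0.1138  0.2806] [-0.2288  0.119   1.8189 -0.0005  1.2042 -0.2296]
shift [0.0606 0.0638 0.0454] spin 0.0009121793818543753 q6 -0.22959195313442743
```

```bash
python3 -m crank '[[0.05,0.03,0.03,0.025,0],[0.05,0.06,0.064,0.045,0],[0.05,0.06,0.064,0.045,0],[0.05,0.06,0.064,0.045,0]]'
python3 - <<'E'
from h import *
s=r.observe();print(s['ee_pos'],s['eef_rot'])
cv2.imwrite("pics/w1.png",r.capture('wrist')[:,:,::-1])
for n,p in dict(dot=[.5017,-.0031,.02],H=[.6373,-.2538,.012]).items(): print(n,proj('wrist',p))
for a in (.496,.54,.786):
  for rr in (.2,.224): print(a,rr,proj('wrist',[H[0]-rr*np.sin(a),H[1]+rr*np.cos(a),.0505]))
E
```

```text
clock: 2.1
ee_pos: [0.5399, -0.051, 0.2217]
eef_rot: [0.0, 1.57, -0.001]
contact_force: [0.6, 0.5, -0.0]
opening: 0.566
[ 0.5399 -0.051   0.2217] [ 0.0001  1.5698 -0.0011]
dot [288.0528 143.6351]
H [390.0288 322.8941]
0.496 0.2 [323.0439 213.0807]
0.496 0.224 [312.7931 195.043 ]
0.54 0.2 [316.3115 216.7399]
0.54 0.224 [305.166  199.2817]
0.786 0.2 [283.2037 241.4083]
0.786 0.224 [267.8796 227.7514]
```

View pics/w1.png

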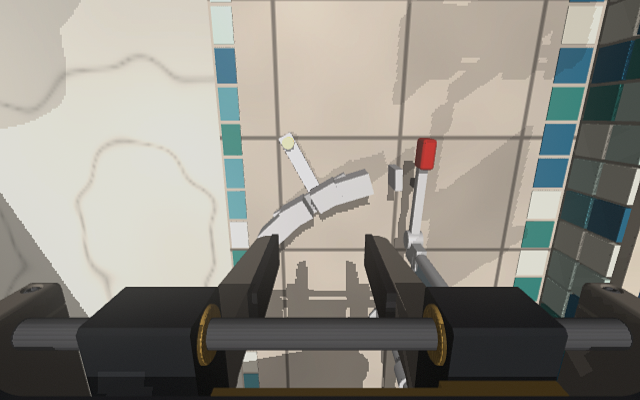

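Run:
```python
import cv2
a=cv2.imread("pics/w1.png")[125:245,255:445]; cv2.imwrite("pics/w1c.png",cv2.resize(a,None,fx=4,fy=4,interpolation=cv2.INTER_CUBIC))
```

```text
(no output)
```

View pics/w1c.png

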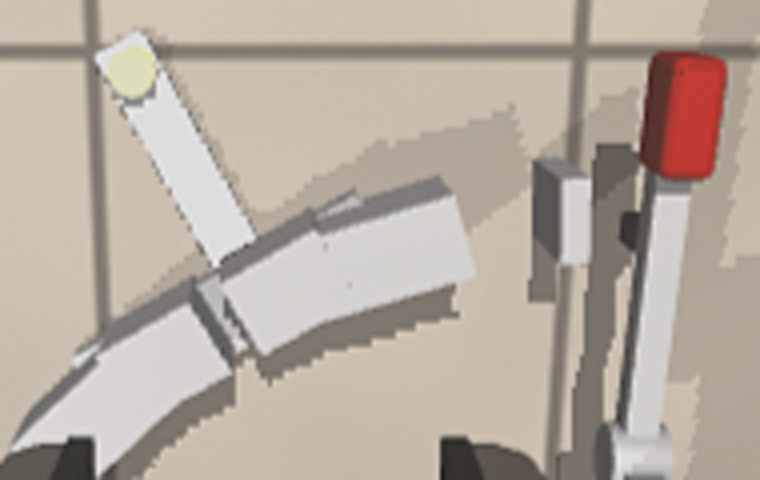

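The gap in the track is visible, in the crop between the edge (192,282)-(232,372) and the edge (220,290)-(265,355), just beyond the dot (132,72).

Run:
```python
from h import *
C=lambda x,y:(255+(x+.5)/4-.5,125+(y+.5)/4-.5)
def pol(p): v=p[:2]-H; return np.hypot(*v),np.arctan2(-v[0],v[1])
print('dot',atz('wrist',C(132,72),.02),pol(atz('wrist',C(132,72),.02)))
for p in [(192,280),(232,373),(219,290),(265,356),(456,195),(475,272)]: print(p,atz('wrist',C(*p),.0505),pol(atz('wrist',C(*p),.0505)))
for p in [(687,60),(687,170)]: print('tab top',atz('wrist',C(*p),.082),pol(atz('wrist',C(*p),.082)))
for p in [(532,160),(590,175),(585,265)]: print('catch',atz('wrist',C(*p),.0505),pol(atz('wrist',C(*p),.0505)))
```

```text
dot [ 0.5012 -0.0019  0.02  ] (np.float64(0.2862560205116147), np.float64(0.49531336762458555))
(192, 280) [ 0.5194 -0.0563  0.0505] (np.float64(0.23002037833113523), np.float64(0.5382104041530189))
(232, 373) [ 0.5303 -0.0836  0.0505] (np.float64(0.20104291093488816), np.float64(0.5613835357748832))
(219, 290) [ 0.5269 -0.0592  0.0505] (np.float64(0.22376452634668553), np.float64(0.5161485755241453))
(265, 356) [ 0.5397 -0.0785  0.0505] (np.float64(0.20061744752968624), np.float64(0.5082959687822801))
(456, 195) [ 0.5918 -0.0325  0.0505] (np.float64(0.22596699479192062), np.float64(0.20270782999181403))
(475, 272) [ 0.598  -0.0541  0.0505] (np.float64(0.2035209060760119), np.float64(0.19431269983040142))
tab top [0.6407 0.006  0.082 ] (np.float64(0.2598326415504317), np.float64(-0.012941468025979461))
tab top [ 0.6432 -0.0205  0.082 ] (np.float64(0.23340906273808876), np.float64(-0.025198648704965597))
catch [ 0.612  -0.0229  0.0505] (np.float64(0.23228719402462633), np.float64(0.10926008414900011))
catch [ 0.628  -0.027   0.0505] (np.float64(0.22698622773802357), np.float64(0.04111566523411284))
catch [ 0.6284 -0.0521  0.0505] (np.float64(0.2018464359796584), np.float64(0.044020539186629105))
```

Run:
```python
from h import *
cmd(.6425,-.009,.068,-.02)
```

```text
shift [0.1541 0.0423 0.1022] spin 0.018773030041080937 q6 -0.0954668321858899
```

```bash
python3 -m crank '[[0.05,0,0.02,0.05,0.01],[0.05,0,0.042,0.1022,0.019],[0.05,0.04,0.042,0.1022,0.019],[0.05,0.08,0.042,0.1022,0.019],[0.05,0.12,0.042,0.1022,0.019],[0.05,0.12,0.042,0.1022,0.019]]'
python3 - <<'E'
from h import *
cmd(.6425,-.009,.068,-.02)
cv2.imwrite("pics/w2.png",r.capture('wrist')[:,:,::-1])
cv2.imwrite("pics/s2.png",cv2.resize(r.capture('scene')[180:340,140:340,::-1],None,fx=4,fy=3.75))
E
```

```text
clock: 2.9
ee_pos: [0.6402, -0.009, 0.0991]
eef_rot: [0.016, 1.575, -0.016]
contact_force: [0.1, 0.7, 0.4]
opening: 0.548
shift [0.0311 0.0001 0.0024] spin -0.00038584035388327905 q6 0.004181787248847065
```

View pics/w2.png

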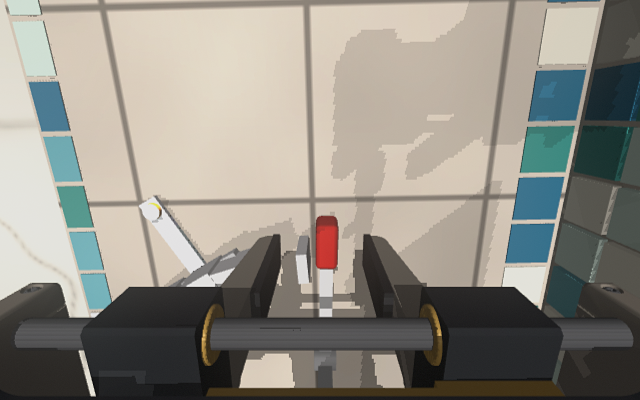

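View pics/s2.png

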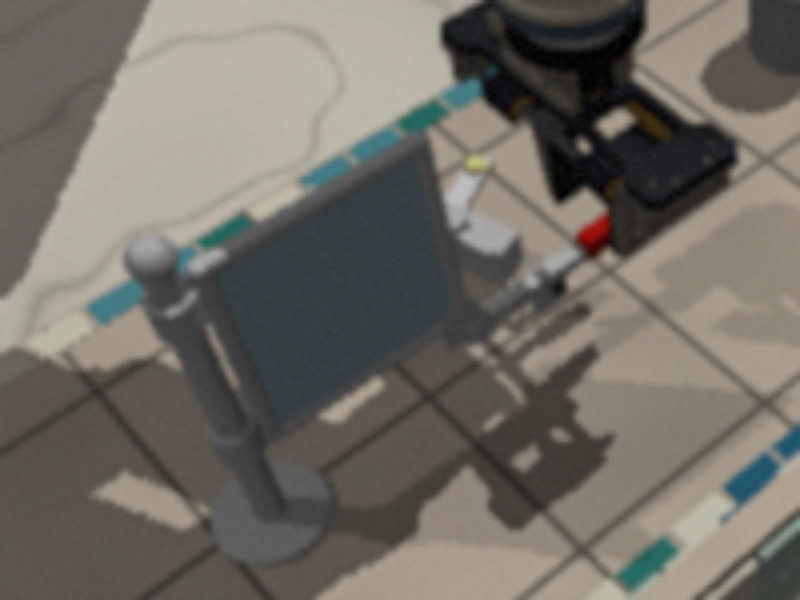

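```bash
python3 -m crank '[[0.05,0.02,0,0.002,0],[0.05,0.031,0,0.002,0],[0.05,0.031,0,0.002,0]]' && python3 -m crank '[[0.025,0,0,0,0],[0.012,0,0,0,0],[0.01,0,0,0,0],[0.01,0,0,0,0],[0.01,0,0,0,0]]' 10
python3 - <<'E'
from h import *
s=r.observe();print(s['ee_pos'],s['contact_force'],s['opening'],s['ft_torque'])
cv2.imwrite("pics/w3.png",r.capture('wrist')[:,:,::-1])
E
```

```text
clock: 3.38
ee_pos: [0.6433, -0.0077, 0.0686]
eef_rot: [0.015, 1.573, -0.015]
contact_force: [-0.5, 0.3, -0.2]
opening: 0.547
clock: 4.0
ee_pos: [0.6441, -0.0077, 0.0698]
eef_rot: [0.015, 1.571, -0.015]
contact_force: [-1.1, 0.4, 2.1]
opening: 0.153
[ 0.6441 -0.0077  0.0698] [-1.089   0.3637  2.1421] 0.1531349062333608 [ 0.022  -0.0451 -0.1134]
```

View pics/w3.png

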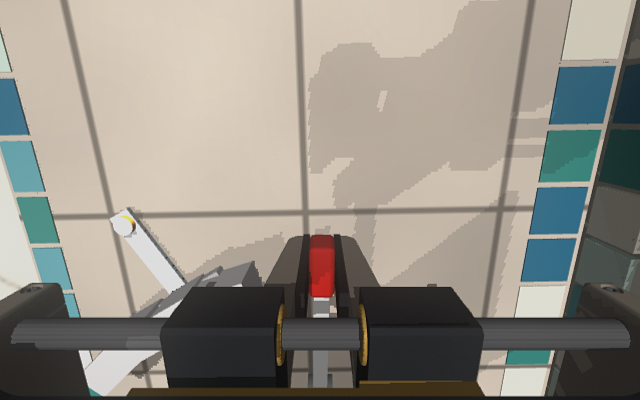

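```bash
python3 -m crank '[[0.01,-0.009,-0.001,0,0],[0.01,-0.019,-0.003,0,0],[0.01,-0.028,-0.006,0,0],[0.01,-0.037,-0.009,0,0],[0.01,-0.045,-0.014,0,0],[0.01,-0.053,-0.019,0,0],[0.01,-0.053,-0.019,0,0],[0.01,-0.053,-0.019,0,0]]'
python3 - <<'E'
from h import *
s=r.observe();print(s['ee_pos'],s['contact_force'],s['opening'],s['ft_torque'])
cv2.imwrite("pics/s4.png",cv2.resize(r.capture('scene')[180:340,140:340,::-1],None,fx=4,fy=3.75))
E
```

```text
clock: 5.05
ee_pos: [0.6443, -0.027, 0.1232]
eef_rot: [0.015, 1.569, -0.015]
contact_force: [-2.1, -0.5, 3.2]
opening: 0.153
[ 0.6443 -0.027   0.1232] [-2.1215 -0.4641  3.1905] 0.1526132467006673 [-0.3879  0.1461 -0.1759]
```

View pics/s4.png

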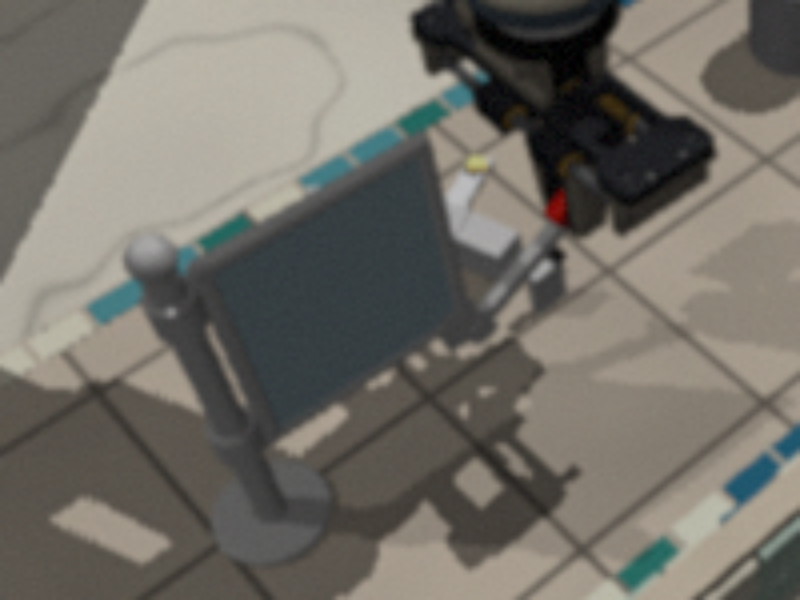

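```bash
cat >> h.py <<'E'
def swing(deltas,Rn=None):
    s=r.observe();v=s['ee_pos'][:2]-H;Rr=np.hypot(*v);p0=np.arctan2(-v[0],v[1])
    Y=R.from_rotvec(s['eef_rot']).as_matrix()[:,1];pt=np.arctan2(-Y[0],Y[1])
    print('R',Rr,'phi',p0,'tool',pt)
    Rn=Rn or Rr
    for d in deltas: print(d,'dy %.4f dz %.4f'%(Rn*np.cos(p0+d-pt)-Rr*np.cos(p0-pt),-(Rn*np.sin(p0+d-pt)-Rr*np.sin(p0-pt))),'spin',-d)
E
python3 -c "
from h import *
swing([.07,.14,.21,.28,.35,.42,.48,.53])"
```

```text
R 0.22699759600119332 phi -0.030730076648619264 tool -0.01886634769479396
0.07 dy -0.0004 dz -0.0159 spin -0.07
0.14 dy -0.0018 dz -0.0317 spin -0.14
0.21 dy -0.0044 dz -0.0474 spin -0.21
0.28 dy -0.0081 dz -0.0628 spin -0.28
0.35 dy -0.0128 dz -0.0780 spin -0.35
0.42 dy -0.0186 dz -0.0928 spin -0.42
0.48 dy -0.0244 dz -0.1051 spin -0.48
0.53 dy -0.0298 dz -0.1151 spin -0.53
```

```bash
python3 -m crank '[[0.01,0,-0.0004,-0.0159,-0.07],[0.01,0,-0.0018,-0.0317,-0.14],[0.01,0,-0.0044,-0.0474,-0.21],[0.01,0,-0.0081,-0.0628,-0.28],[0.01,0,-0.0128,-0.078,-0.35],[0.01,0,-0.0186,-0.0928,-0.42],[0.01,0,-0.0244,-0.1051,-0.48],[0.01,0,-0.0298,-0.1151,-0.53],[0.01,0,-0.0298,-0.1151,-0.53],[0.01,0,-0.0298,-0.1151,-0.53]]'
python3 - <<'E'
from h import *
s=r.observe();print(s['ee_pos'],s['contact_force'],s['opening'],s['ft_torque'])
swing([0])
cv2.imwrite("pics/s5.png",cv2.resize(r.capture('scene')[180:340,140:340,::-1],None,fx=4,fy=3.75))
cv2.imwrite("pics/t5.png",cv2.resize(r.capture('top')[140:280,330:520,::-1],None,fx=4,fy=4))
E
```

```text
clock: 6.35
ee_pos: [0.5283, -0.0539, 0.1227]
eef_rot: [-0.399, 1.534, 0.4]
contact_force: [-1.8, 2.5, 3.1]
opening: 0.149
[ 0.5283 -0.0539  0.1227] [-1.7925  2.4836  3.0619] 0.14941639218068578 [ 0.2681  0.346  -0.1742]
R 0.22768574314136955 phi 0.4992623313505892 tool 0.5098672285762733
0 dy 0.0000 dz -0.0000 spin 0
```

View pics/s5.png

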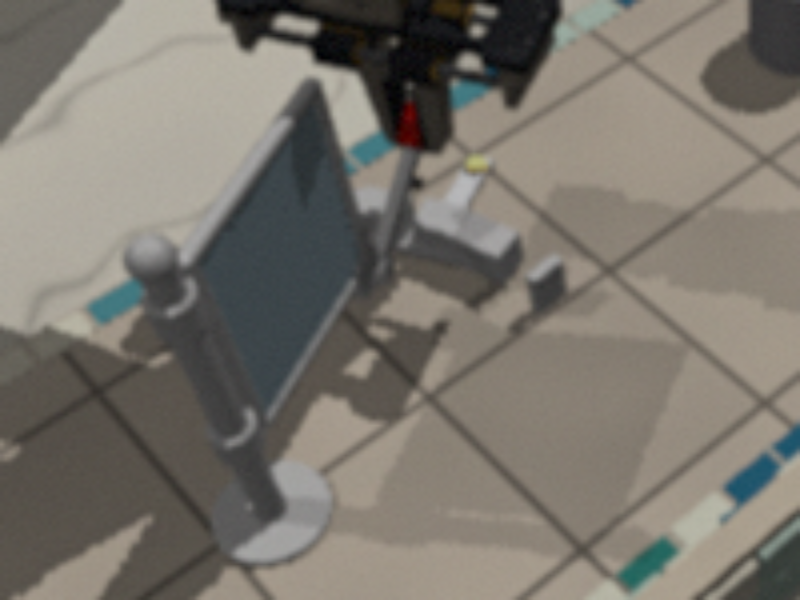

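View pics/t5.png

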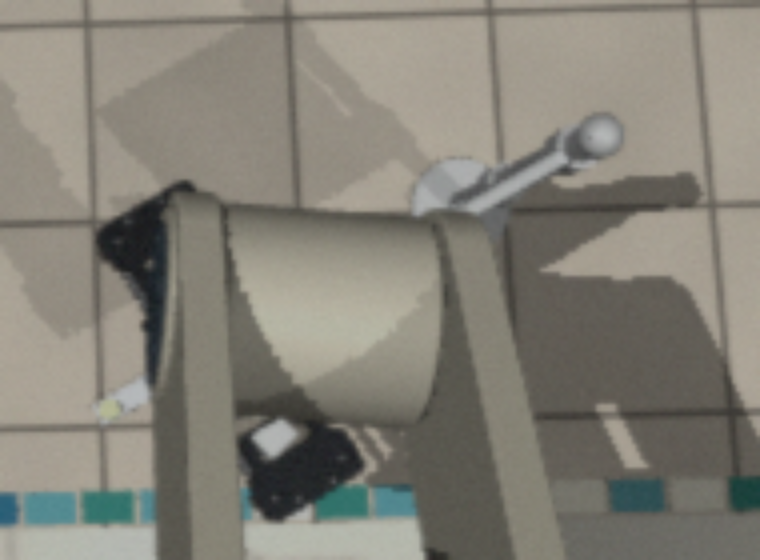

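```bash
python3 -m crank '[[0.01,0.008,0.005,0,0],[0.01,0.016,0.010,0,0],[0.01,0.025,0.014,0,0],[0.01,0.033,0.0162,0,0],[0.01,0.033,0.0162,0,0]]'
python3 - <<'E'
from h import *
s=r.observe();print(s['ee_pos'],s['contact_force'],s['opening'],s['ft_torque'])
swing([0])
E
```

```text
clock: 7.08
ee_pos: [0.5196, -0.0402, 0.0886]
eef_rot: [-0.401, 1.535, 0.401]
contact_force: [0.4, -2.3, -1.5]
opening: 0.153
[ 0.5196 -0.0402  0.0886] [ 0.4361 -2.3188 -1.5391] 0.15334502799041627 [-0.3757 -0.3397 -0.1437]
R 0.2438657060249892 phi 0.50352109303798 tool 0.5112122280767308
0 dy 0.0000 dz -0.0000 spin 0
```

```bash
python3 -m crank '[[0.01,0.001,0.0003,0,0],[0.01,0.002,0.0005,0,0],[0.01,0.002,0.0005,0,0]]'
python3 -m crank '[[0.01,0.001,0.0002,0,0],[0.01,0.001,0.0002,0,0]]'; python3 -m crank '[[0.01,0.001,0.0002,0,0],[0.01,0.001,0.0002,0,0]]'
```

```text
clock: 7.45
ee_pos: [0.5199, -0.0398, 0.0877]
eef_rot: [-0.401, 1.533, 0.4]
contact_force: [-0.0, -1.6, 0.5]
opening: 0.154
clock: 7.7
ee_pos: [0.5199, -0.0395, 0.0867]
eef_rot: [-0.4, 1.533, 0.401]
contact_force: [0.5, -1.5, 1.6]
opening: 0.151
clock: 7.95
ee_pos: [0.5197, -0.0393, 0.0855]
eef_rot: [-0.4, 1.533, 0.401]
contact_force: [-0.3, -1.8, 2.2]
opening: 0.156
```

```bash
python3 -m crank '[[0.01,0.001,0.0002,0,0],[0.01,0.001,0.0002,0,0]]'; python3 -m crank '[[0.01,0.001,0.0002,0,0],[0.01,0.001,0.0002,0,0]]'
```

```text
clock: 8.2
ee_pos: [0.5196, -0.0391, 0.0845]
eef_rot: [-0.4, 1.533, 0.401]
contact_force: [0.7, -0.7, 1.7]
opening: 0.151
clock: 8.45
ee_pos: [0.5195, -0.039, 0.0835]
eef_rot: [-0.4, 1.534, 0.401]
contact_force: [0.5, -0.2, 1.6]
opening: 0.155
```

```bash
python3 -m crank '[[0.01,0.001,0.0002,0,0],[0.01,0.001,0.0002,0,0]]'; python3 -m crank '[[0.01,0.001,0.0001,0,0],[0.01,0.001,0.0001,0,0]]'
```

```text
clock: 8.7
ee_pos: [0.5194, -0.0388, 0.0828]
eef_rot: [-0.4, 1.533, 0.401]
contact_force: [-0.4, 0.4, 4.6]
opening: 0.153
clock: 8.95
ee_pos: [0.5194, -0.0387, 0.0821]
eef_rot: [-0.4, 1.533, 0.401]
contact_force: [-2.8, 0.2, 9.9]
opening: 0.157
```

```bash
python3 -m crank '[[0.01,-0.0004,0,0,0],[0.01,-0.0004,0,0,0]]'; python3 -c "
from h import *
swing([.004,.008,.012,.016,.02,.024])"
```

```text
clock: 9.2
ee_pos: [0.5195, -0.0388, 0.0824]
eef_rot: [-0.4, 1.533, 0.4]
contact_force: [-1.3, 0.6, 7.9]
opening: 0.157
R 0.24520969984876395 phi 0.5013388226604116 tool 0.510932606687466
0.004 dy 0.0000 dz -0.0010 spin -0.004
0.008 dy 0.0000 dz -0.0020 spin -0.008
0.012 dy 0.0000 dz -0.0029 spin -0.012
0.016 dy 0.0000 dz -0.0039 spin -0.016
0.02 dy -0.0000 dz -0.0049 spin -0.02
0.024 dy -0.0000 dz -0.0059 spin -0.024
```

```bash
for i in 1; do python3 -m crank '[[0.01,0,0,-0.001,-0.004],[0.01,0,0,-0.002,-0.008],[0.01,0,0,-0.002,-0.008]]'; done;  python3 -m crank '[[0.01,0,0,-0.001,-0.004],[0.01,0,0,-0.002,-0.008],[0.01,0,0,-0.002,-0.008]]'; python3 -m crank '[[0.01,0,0,-0.001,-0.004],[0.01,0,0,-0.001,-0.004]]'; python3 -c "
from h import *
swing([])"
```

```text
clock: 9.57
ee_pos: [0.5178, -0.0397, 0.0823]
eef_rot: [-0.407, 1.532, 0.407]
contact_force: [-1.0, 0.3, 7.0]
opening: 0.146
clock: 9.95
ee_pos: [0.5159, -0.0407, 0.0822]
eef_rot: [-0.413, 1.531, 0.413]
contact_force: [-0.1, 0.6, 6.7]
opening: 0.153
clock: 10.2
ee_pos: [0.5151, -0.0412, 0.0822]
eef_rot: [-0.416, 1.53, 0.416]
contact_force: [-0.6, 1.3, 6.1]
opening: 0.15
R 0.24523604777888824 phi 0.5218204277166255 tool 0.5311747410434795
```

```bash
python3 -m crank '[[0.01,0,0,-0.001,-0.004],[0.01,0,0,-0.001,-0.004]]';python3 -m crank '[[0.01,0,0,-0.001,-0.004],[0.01,0,0,-0.001,-0.004]]'; python3 -c "
from h import *
swing([])"
```

```text
clock: 10.45
ee_pos: [0.5136, -0.042, 0.0818]
eef_rot: [-0.42, 1.531, 0.42]
contact_force: [-0.2, -1.1, 2.6]
opening: 0.156
clock: 10.7
ee_pos: [0.513, -0.0423, 0.0818]
eef_rot: [-0.422, 1.53, 0.423]
contact_force: [-0.8, 0.9, 0.8]
opening: 0.151
R 0.24532173675795013 phi 0.5315502093099257 tool 0.5390828311813501
```

```bash
python3 -m crank '[[0.01,0.001,0.0001,0,0],[0.01,0.002,0.0002,0,0],[0.01,0.002,0.0002,0,0]]'; python3 -m crank '[[0.01,0.001,0.0001,0,0],[0.01,0.001,0.0001,0,0]]'
```

```text
clock: 11.08
ee_pos: [0.5129, -0.042, 0.0798]
eef_rot: [-0.422, 1.53, 0.423]
contact_force: [-1.4, 0.1, 0.7]
opening: 0.155
clock: 11.32
ee_pos: [0.5128, -0.0419, 0.0788]
eef_rot: [-0.422, 1.53, 0.423]
contact_force: [-1.4, 1.6, 0.6]
opening: 0.153
```

```bash
python3 -m crank '[[0.01,0.001,0.0001,0,0],[0.01,0.002,0.0001,0,0],[0.01,0.003,0.0002,0,0],[0.01,0.003,0.0002,0,0]]'; python3 -m crank '[[0.01,0.001,0,0,0],[0.01,0.002,0,0,0],[0.01,0.002,0,0,0]]'
```

```text
clock: 11.82
ee_pos: [0.5127, -0.0417, 0.0758]
eef_rot: [-0.422, 1.53, 0.423]
contact_force: [-3.2, 3.1, 2.2]
opening: 0.15
clock: 12.2
ee_pos: [0.5127, -0.0417, 0.0738]
eef_rot: [-0.422, 1.53, 0.423]
contact_force: [-3.5, 2.8, 1.8]
opening: 0.15
```

```bash
python3 -m crank '[[0.01,0.001,0,0,0],[0.01,0.002,0.0002,0,0],[0.01,0.002,0.0002,0,0]]'; python3 -m crank '[[0.01,0.001,0.0003,0,0],[0.01,0.001,0.0003,0,0]]';python3 -m crank '[[0.01,0.001,0,0,0],[0.01,0.001,0,0,0]]'
```

```text
clock: 12.58
ee_pos: [0.5127, -0.0416, 0.0718]
eef_rot: [-0.422, 1.53, 0.423]
contact_force: [-3.3, 2.9, 1.3]
opening: 0.152
clock: 12.82
ee_pos: [0.5127, -0.0415, 0.0709]
eef_rot: [-0.423, 1.529, 0.422]
contact_force: [-4.6, 0.8, 2.1]
opening: 0.151
clock: 13.08
ee_pos: [0.5127, -0.0415, 0.0699]
eef_rot: [-0.423, 1.529, 0.422]
contact_force: [-4.2, -0.1, 2.6]
opening: 0.153
```

```bash
python3 -m crank '[[0.01,0.0008,0,0,0],[0.01,0.0008,0,0,0]]';python3 -m crank '[[0.01,0.0007,0,0,0],[0.01,0.0007,0,0,0]]'
```

```text
clock: 13.32
ee_pos: [0.5126, -0.0415, 0.0691]
eef_rot: [-0.422, 1.529, 0.422]
contact_force: [-4.9, 0.6, 3.1]
opening: 0.149
clock: 13.58
ee_pos: [0.5127, -0.0415, 0.0685]
eef_rot: [-0.422, 1.529, 0.422]
contact_force: [-5.5, -0.6, 3.7]
opening: 0.153
```

```bash
python3 -m crank '[[0.01,0.0007,0,0,0],[0.01,0.0007,0,0,0]]';python3 -m crank '[[0.01,0.0006,0,0,0],[0.01,0.0006,0,0,0]]'
python3 - <<'E'
from h import *
cv2.imwrite("pics/w6.png",r.capture('wrist')[:,:,::-1])
cv2.imwrite("pics/s6.png",cv2.resize(r.capture('scene')[180:340,140:340,::-1],None,fx=4,fy=3.75))
E
```

```text
clock: 13.82
ee_pos: [0.5127, -0.0415, 0.068]
eef_rot: [-0.422, 1.529, 0.422]
contact_force: [-5.2, 0.2, 7.0]
opening: 0.152
clock: 14.08
ee_pos: [0.5127, -0.0415, 0.0677]
eef_rot: [-0.422, 1.529, 0.422]
contact_force: [-6.8, 0.3, 10.3]
opening: 0.15
```

View pics/s6.png

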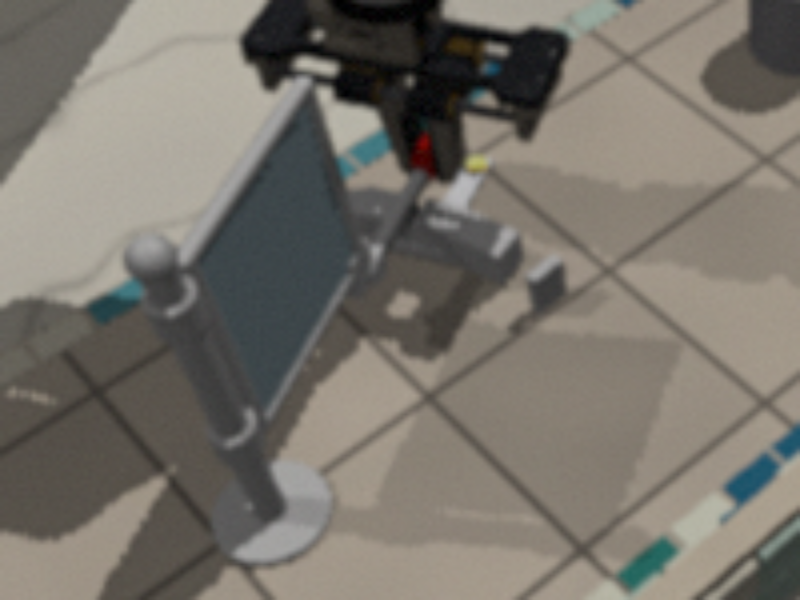

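View pics/w6.png

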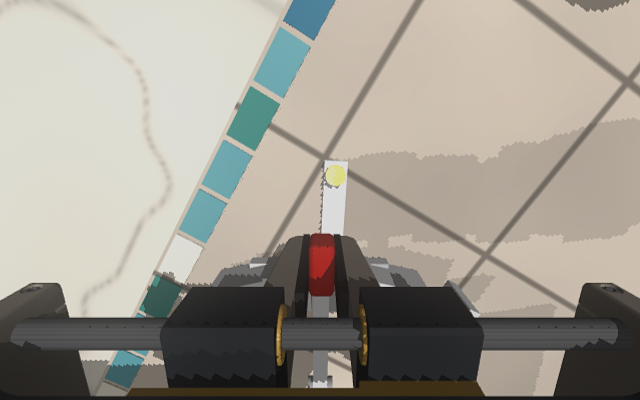

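```bash
python3 -m crank '[[0.01,-0.001,0,0.0008,0],[0.01,-0.001,0,0.0008,0]]'; python3 -m crank '[[0.025,0,0,0,0],[0.05,0,0,0,0],[0.05,0,0,0,0],[0.05,0,0,0,0],[0.05,0,0,0,0]]';python3 -m crank '[[0.05,-0.04,0,0,0],[0.05,-0.08,0,0,0],[0.05,-0.12,0,0,0],[0.05,-0.16,0.02,0,0],[0.05,-0.16,0.06,0,0],[0.05,-0.16,0.06,0,0],[0.05,-0.16,0.06,0,0]]'
python3 - <<'E'
from h import *
s=r.observe();print(s['contact_force'])
cv2.imwrite("pics/w7.png",r.capture('wrist')[:,:,::-1])
cv2.imwrite("pics/s7.png",cv2.resize(r.capture('scene')[180:340,140:340,::-1],None,fx=4,fy=3.75))
E
```

```text
clock: 14.42
ee_pos: [0.5128, -0.0414, 0.068]
eef_rot: [-0.423, 1.531, 0.423]
contact_force: [-6.1, -3.3, 3.4]
opening: 0.15
clock: 15.05
ee_pos: [0.5136, -0.041, 0.0682]
eef_rot: [-0.422, 1.529, 0.422]
contact_force: [-0.3, -0.8, 0.5]
opening: 0.543
clock: 15.92
ee_pos: [0.4828, 0.0103, 0.2281]
eef_rot: [-0.423, 1.529, 0.423]
contact_force: [0.2, -0.2, 0.4]
opening: 0.549
[ 0.1752 -0.1685  0.4115]
```

View pics/s7.png

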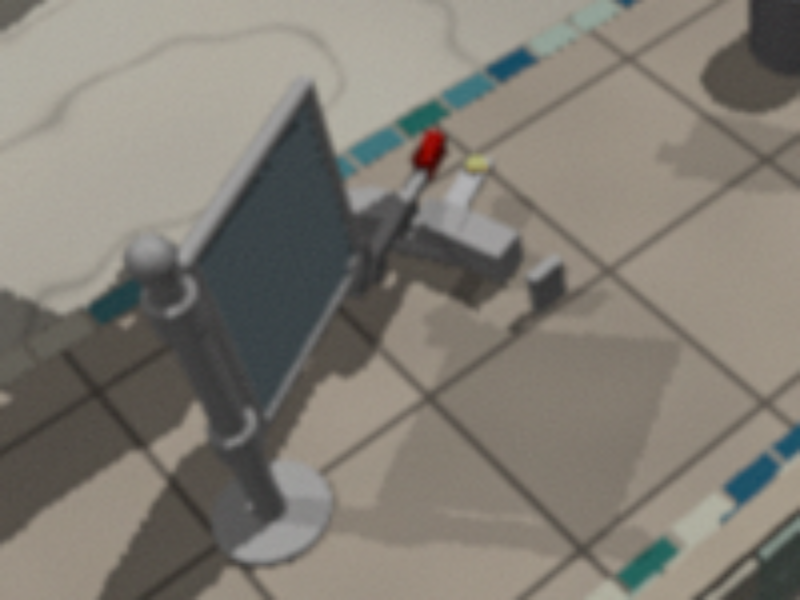

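View pics/w7.png

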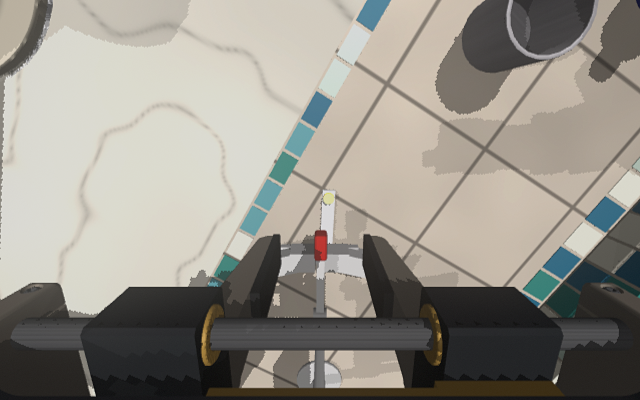

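Run:
```python
from h import *
C=lambda x,y:(140+(x+.5)/4-.5,180+(y+.5)/3.75-.5)
print('seen',C(431,152), 'wrist seen (321,245)')
for a in (.525,.535):
 for al in (0,.05,.1,.15):
  rr=.15+.095*np.cos(al)-.004*np.sin(al); z=.067+.095*np.sin(al)+.004*np.cos(al)
  X=[H[0]-rr*np.sin(a),H[1]+rr*np.cos(a),z]; print(a,al,proj('scene',X),proj('wrist',X))
# before: same for initial tab
X=[.6373+.245*np.sin(.0286),-.2538+.245,.071];print('init expected',proj('scene',X),'seen',(160+521/4,200+170/4))
```

```text
seen (247.375, 220.16666666666666) wrist seen (321,245)
0.525 0 [247.2168 220.867 ] [321.328  245.9114]
0.525 0.05 [246.9064 219.7602] [321.3231 247.9522]
0.525 0.1 [246.5579 218.7188] [321.3151 250.2393]
0.525 0.15 [246.1715 217.7458] [321.3037 252.7748]
0.535 0 [246.3371 220.6715] [319.1344 245.893 ]
0.535 0.05 [246.0249 219.5648] [319.1032 247.9336]
0.535 0.1 [245.6753 218.5236] [319.0708 250.2205]
0.535 0.15 [245.2886 217.5509] [319.0374 252.7559]
init expected [289.8582 242.871 ] seen (290.25, 242.5)
```

```bash
python3 -m crank '[[0,0,0,0,0],[0,0,0,0,0],[0,0,0,0,0],[0,0,0,0,0],[0,0,0,0,0]]'; python3 -c "
from h import *
a=.527;cmd(H[0]-.247*np.sin(a),H[1]+.247*np.cos(a),.101,a)"
```

```text
clock: 16.65
ee_pos: [0.4827, 0.0105, 0.2282]
eef_rot: [-0.422, 1.529, 0.422]
contact_force: [0.1, 0.2, -0.4]
opening: 0.023
shift [ 0.1272 -0.0592  0.    ] spin 0.011973394998016001 q6 -0.5203699495556751
```

```bash
python3 -m crank '[[0,0,-0.03,0,0],[0,0.02,-0.059,0,0],[0,0.06,-0.059,0,0],[0,0.1,-0.059,0,0],[0,0.12,-0.059,0,0],[0,0.125,-0.059,0,0],[0,0.125,-0.059,0,0],[0,0.125,-0.059,0,0]]'; for i in 1; do python3 -m crank '[[0,0.001,0,0,0],[0,0.002,0,0,0],[0,0.002,0,0,0]]'; python3 -m crank '[[0,0.001,0,0,0],[0,0.0015,0,0,0],[0,0.0015,0,0,0]]'; done
```

```text
clock: 17.65
ee_pos: [0.5137, -0.0402, 0.1042]
eef_rot: [-0.423, 1.528, 0.422]
contact_force: [-0.1, 0.4, 0.3]
opening: 0.005
clock: 18.02
ee_pos: [0.513, -0.0401, 0.1013]
eef_rot: [-0.422, 1.529, 0.422]
contact_force: [-1.2, 0.6, 0.0]
opening: 0.004
clock: 18.4
ee_pos: [0.5129, -0.0401, 0.0996]
eef_rot: [-0.422, 1.529, 0.422]
contact_force: [0.2, 0.1, -0.9]
opening: 0.006
```

```bash
python3 -m crank '[[0,0.001,0,0,0],[0,0.0015,0,0,0],[0,0.0015,0,0,0]]'; python3 -m crank '[[0,0.001,0,0,0],[0,0.001,0,0,0]]'; python3 -m crank '[[0,0.001,0,0,0],[0,0.001,0,0,0]]'
```

```text
clock: 18.77
ee_pos: [0.5129, -0.0401, 0.0981]
eef_rot: [-0.422, 1.529, 0.422]
contact_force: [-0.3, 0.2, 0.6]
opening: 0.004
clock: 19.02
ee_pos: [0.5129, -0.0402, 0.0971]
eef_rot: [-0.422, 1.529, 0.422]
contact_force: [-0.1, -0.3, 0.2]
opening: 0.003
clock: 19.27
ee_pos: [0.513, -0.0401, 0.0963]
eef_rot: [-0.422, 1.529, 0.422]
contact_force: [-0.5, 0.4, 1.3]
opening: 0.004
```

```bash
python3 -m crank '[[0,0.0007,0,0,0],[0,0.0007,0,0,0]]'; python3 -m crank '[[0,0.0006,0,0,0],[0,0.0006,0,0,0]]'
```

```text
clock: 19.52
ee_pos: [0.5131, -0.0401, 0.096]
eef_rot: [-0.422, 1.529, 0.422]
contact_force: [-1.6, 0.3, 6.9]
opening: 0.008
clock: 19.77
ee_pos: [0.5131, -0.0401, 0.0958]
eef_rot: [-0.422, 1.529, 0.422]
contact_force: [-4.4, 0.3, 13.4]
opening: 0.007
```

```bash
python3 -m crank '[[0,-0.03,0,0,0],[0,-0.08,0,0,0],[0,-0.13,0,0,0],[0,-0.17,0.03,0,0],[0,-0.17,0.07,0,0],[0,-0.17,0.07,0,0],[0,-0.17,0.07,0,0]]'
python3 - <<'E'
from h import *
cv2.imwrite("pics/s8.png",cv2.resize(r.capture('scene')[100:340,140:460,::-1],None,fx=2.5,fy=2.5))
E
```

```text
clock: 20.65
ee_pos: [0.4772, 0.0197, 0.2647]
eef_rot: [-0.423, 1.529, 0.423]
contact_force: [-0.4, -1.6, 0.1]
opening: 0.008
```

View pics/s8.png

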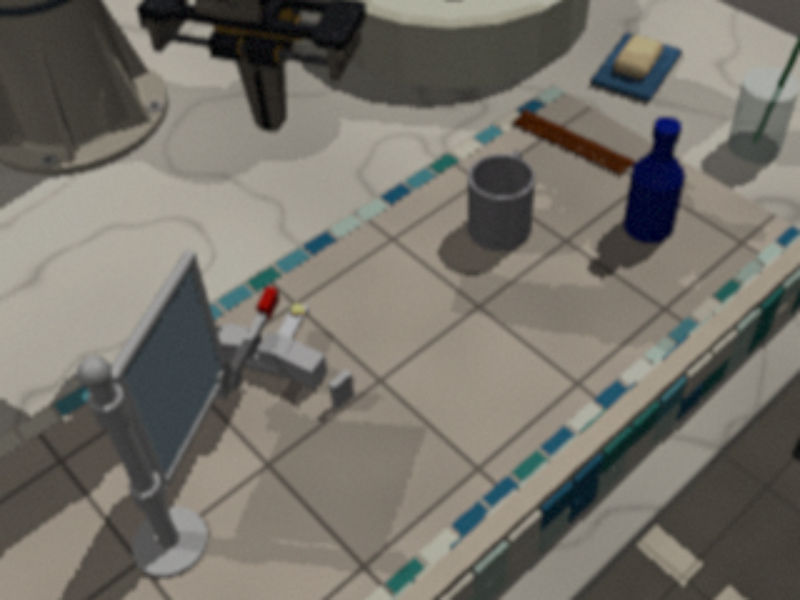

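The picture shows the lever level over the track, with the red tab at about (267,300). The mug, bottle and comb have not moved, and the gripper is clear of everything.

```bash
python3 -c "
from workcell import r
print(r.sign_off())"
```

```text
the job is handed in; nothing more can be done
None
```

The mirror is locked in the notch, and I handed the job in at about 21 s with the gripper clear of everything.

**What I did:** I gripped the red tab and lifted the lever to release it, then swung the mirror out to the brass dot. From there I lowered the tooth lightly onto the track, with at most about 10 N at the tab. I swept outward until the force dropped, about 0.035 rad beyond the dot. I then pressed the lever down to its stop with about 10 N, let go and withdrew.

**Last checks:**
- **Notch position:** where the force dropped (0.531 rad) agreed with the gap seen by the camera (0.532 rad).
- **Lever home:** after release I pressed the closed fingertips on top of the tab. It stood at a height of 82 mm, as expected for a level lever, and did not give at 13 N.
- **Camera view:** both cameras placed the tab level, to within about 0.03 rad.
- **Other objects:** the mug, bottle and comb looked unmoved by eye; I did not measure them.

**One disagreement:** at the stop the gripper read about 2 mm lower than when it first held the tab. I put this down to a small slip in the grip, and the fingertip check then showed the lever level.

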